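Make up the mirror kit and the lens kit

ROBOT

A 7-joint arm with a two-finger parallel gripper is mounted at the origin on a cart in front of the work surface, level with it; the furniture and walls round the work are solid. World frame = base frame: x ahead of the robot, y to its left, z up, the work surface at z = 0. Lengths are in mm, angles in rad, forces in N, time in s.
With the tool pointing down it reaches from about 400 to 750 mm from the base axis. Payload 19.5 kg.
Tool frame: the origin (TCP) lies between the finger pads; the fingertips stand 22 mm ahead of it and the grasp point (between the pads) lies 3 mm ahead of it; z points along the fingers, y is the line along which they close (so a half turn about z gives the same grasp; the last joint's range is limited). The gripper opens to 85 mm and grips with 20 to 120 N. Pads are 22 mm wide; open, the fingers measure 114 mm over their backs; the gripper's body (76 mm by 85 mm) begins 54 mm behind the grasp point. The pads swing forward as they close: fully open they stand 13 mm farther back than shut.
Start: joints at [-1.277, 0.707, -0.028, 1.485, 0.022, 0.951, -0.075], TCP at [189.464, 542.864, 253.268] pointing down, gripper open.
Joint ranges: [-2.71, 2.71], [-0.32, 2.16], [-1.57, 1.52], [0, 2.45], [-1.46, 4.6], [0, 2.02], [-2.83, 2.83]. Speed limits (rad/s): [1.89, 1.89, 2.57, 2.57, 3.01, 3.01, 3.01].

INTERFACE

Orientations are given as a unit quaternion [w, x, y, z].
In Python, from rig import ctrl, ik, eyes gives the robot as it stands. Calls block until the motion is done:
- ctrl.move_ptp(position, orientation): joint-space move of the TCP to a pose.
- ctrl.line_to(position, feed=150, rot=None, contact_N=None): straight line of the TCP; rot=None keeps the orientation; feed is the mean speed in mm/s. With contact_N (N) it stops when the force on the tool has changed by that much, and returns True; else False.
- ctrl.movej(angles): joint-space move.
- ctrl.set_gripper(opening): finger opening in mm; the grip force is fixed at half the most; returns when the fingers have stopped.
- ctrl.sleep(seconds).
- ik(position, orientation): joint angles nearest the present ones, or None.
- ctrl.sense(): the state.
- eyes.get_image(name): name is "scene" or "side" or "wrist"; returns a dict with "pixels" (400x640x3 uint8, blue, green, red), "fx", "fy", "cx", "cy" (pixels), "position" and "attitude" of the camera in the world. Camera axes: x right, y up, looking along -z (the intrinsics and any distortion apply to the point x, -y, -z); pixel columns grow to the right and rows downward; lengths in mm; the calibration is good to about 2 mm. A picture is of the moment at which its call begins. There is no depth.
A pose or a line that the arm cannot do raises ctrl.PlanningError and nothing moves.
- ctrl.hand_in(): hands the job in; it is judged then, once.
Trained networks look in a picture, given as the dict that the camera call returned (one of the last four; its "shot" number tells which), for a name from the list of things; names that differ only in an ending like _2 or _b are one class to them, and where a whole thing is asked for, a point or a joint stands for the part that bears it (a point fixed in the world has none). Each returns a list of dicts, best first, with "conf" (0 to 1); they miss things now and then, are a little off and sometimes report something else, mostly with a low value. They report only what shows in the picture. A call takes as long as a camera call. They do not tell look-alikes from the thing itself.
- eyes.search_frame(picture, name): "box" ([centre column, centre row, width, height] in pixels, round what is visible of it).
- eyes.masks_of(picture, name): "region" (400x640 bool, what is visible of it) and "box" ([centre column, centre row, width, height] in pixels, round what is visible of it).
- eyes.pinpoint(picture, name): "location" ([row, column] in pixels: a listed point, or the origin of a listed thing).
The state is a dict: "time_s": time; "joint_pos": joint angles; "dq": joint speeds; "joint_efforts": joint torques, N m; "position": TCP position; "tool_rot": TCP orientation; "ft_force": force on the tool from outside, world axes, zero at the start; "wrist_torque": the same for the moment, N m; "finger_gap": finger opening in mm; "grip_force": force on a finger pad.
Only numpy, scipy, OpenCV 4.12 (cv2) and the standard library are available. Lean on these libraries where they do the work, as an engineer would, in place of code of your own. Each camera call takes 0.05 s, during which the arm holds its last target. There are 200 camera calls.

TASK

Make up two kits from the stock on the table: the mirror kit in the blue tray gets the mirror mount in the black-lined pocket and the post holder in the bare pocket; the lens kit in the yellow tray gets the black lens tube in the black-lined pocket and the short steel post in the bare pocket. Set each part down upright, without dropping it, flat on the floor of its pocket and let go. Knock nothing over, and leave the blue-capped vial and the red battery where they stand.

Things in the scene. Friction and masses are not known exactly. Their poses are not given: they have to be found in the camera images.
- blue_tray: Blue two-pocket kit tray, fixed, within 9 deg of square. Outside 152 (x) x 78 (y) mm; walls and divider 4 mm thick, tops 10 mm above the table. Origin: centre of the underside, z up. The divider runs along y at x = 0; each pocket is 70 x 70 mm inside, centred at x = +37 or -37 mm. Pocket at +x: black rubber liner, floor 5 mm above the table. Pocket at -x: bare blue, floor 3 mm up.
- yellow_tray: Yellow two-pocket kit tray, fixed, within 9 deg of square. Outside 152 (x) x 78 (y) mm; walls and divider 4 mm thick, tops 10 mm above the table. Origin: centre of the underside, z up. The divider runs along y at x = 0; each pocket is 70 x 70 mm inside, centred at x = +37 or -37 mm. Pocket at -x: black rubber liner, floor 5 mm above the table. Pocket at +x: bare yellow, floor 3 mm up.
- mirror_mount: Black kinematic mirror mount standing on edge: two square plates 46 mm wide (x -23 to 23) and 46 mm high, at y = 0 to 6 and 10 to 16 mm; pale adjuster knobs (look only, no contact) stick out along y, 38 mm overall. 0.12 kg. Grasp across the 46 mm width (along its x) at y = +8 mm, about 35 mm up. Origin at the underside, z up.
- post_holder: Black post holder: base 50 (x -25 to 25) x 50 (y -23 to 27) x 10 mm, upright barrel 24 mm wide (x -12 to 12, y -10 to 14) up to 61 mm, pale thumb screw (17 mm diameter, 45 mm up) sticking out to y = -27 mm. About 0.16 kg. Grasp the barrel along its x at y = +2 mm, about 45 mm up. Origin on the underside below the barrel; z up.
- lens_tube: Black threaded lens tube standing on its end, a short open ring 30 mm in diameter and 30 mm high, 0.05 kg. Grasp it round the outside, about 25 mm up. Origin: centre of the underside; z up.
- short_post: Bright steel optical post standing on its end, 12.6 mm in diameter, 50 mm high with a small black set screw on top (53 mm in all), 0.07 kg. Grasp it about 32 mm up. Origin: centre of the underside; z up along its axis.
- blue_vial: Blue-capped sample vial standing upright, 15 mm in diameter, 48 mm high; not part of either kit, leave it. Origin: centre of the underside; z up.
- red_battery: Red and white round battery standing on end, 15 mm in diameter, 50 mm high; not part of either kit, leave it. Origin: centre of the underside; z up.
There are look-alikes about, which are no part of the job. What is shaped like the lens_tube but pink is not meant.

How it is judged (in metres and radians):
At the end, for the whole second after the job is handed in: Each of the four parts in its pocket: origin within 30 mm of the pocket centre along the tray's x and y, at most 4 mm above the floor, tilt under 0.08 rad, released, at rest (under 0.02 m/s). Vial and battery upright (0.1 rad), within 30 mm of their start (y of mirror_mount in the frame of blue_tray between -0.03 and 0.03 m and x of mirror_mount in the frame of blue_tray between 0.007 and 0.067 m and z of mirror_mount in the frame of blue_tray below 0.009 m and angle between each of mirror_mount, post_holder, lens_tube, short_post's own z axis and vertical below 0.08 rad and linear speed of each of mirror_mount, post_holder, lens_tube, short_post below 0.02 m/s and contact force between the fingers and mirror_mount below 0.01 N and y of post_holder in the frame of blue_tray between -0.03 and 0.03 m and x of post_holder in the frame of blue_tray between -0.067 and -0.007 m and z of post_holder in the frame of blue_tray below 0.007 m and contact force between the fingers and post_holder below 0.01 N and y of lens_tube in the frame of yellow_tray between -0.03 and 0.03 m and x of lens_tube in the frame of yellow_tray between -0.067 and -0.007 m and z of lens_tube in the frame of yellow_tray below 0.009 m and contact force between the fingers and lens_tube below 0.01 N and y of short_post in the frame of yellow_tray between -0.03 and 0.03 m and x of short_post in the frame of yellow_tray between 0.007 and 0.067 m and z of short_post in the frame of yellow_tray below 0.007 m and contact force between the fingers and short_post below 0.01 N and distance of each of blue_vial, red_battery from where it was at the start of the episode below 0.03 m and angle between each of blue_vial, red_battery's own z axis and vertical below 0.1 rad); the robot touches nothing.
It fails at once if one of the six stock things is knocked over (tilted more than about 35 degrees) (angle between any of mirror_mount, post_holder, lens_tube, short_post, blue_vial, red_battery's own z axis and vertical above 0.6 rad).
It fails at once if a kit part is dropped or flung instead of being set down (falls faster than 0.6 m/s, about 2 cm of free fall) ((contact force between the fingers and mirror_mount below 0.01 N and linear speed of mirror_mount above 0.6 m/s and height (world z) of mirror_mount below 0.06 m) or (contact force between the fingers and post_holder below 0.01 N and linear speed of post_holder above 0.6 m/s and height (world z) of post_holder below 0.06 m) or (contact force between the fingers and lens_tube below 0.01 N and linear speed of lens_tube above 0.6 m/s and height (world z) of lens_tube below 0.06 m) or (contact force between the fingers and short_post below 0.01 N and linear speed of short_post above 0.6 m/s and height (world z) of short_post below 0.06 m)).
It fails at once if the vial or the battery is displaced by more than 3 cm (distance of any of blue_vial, red_battery from where it was at the start of the episode above 0.03 m).
It also fails if it takes over 96 s, if anything falls off the work surface, if the arm or the gripper's body presses on something with over 40 N, if the wrist force passes 120 N, or if a joint passes its speed limit or range.

## Working session

There is one attempt and no reset: what is moved stays moved. The work goes in short steps, each a Python script; the robot and the scene stay as the last script left them, time stands still between calls to the robot, and variables do not carry over. Pictures are saved under pics/ and viewed, at most 14 in all, crops included, and the job is handed in when it is done.

```bash
mkdir -p pics; ls; python3 - <<'E'
from rig import ctrl, ik, eyes
import cv2, numpy as np
for n in ["scene","side"]:
    p=eyes.get_image(n); cv2.imwrite(f"pics/{n}0.png",p["pixels"])
    print(n,p["fx"],p["fy"],p["cx"],p["cy"],p["position"],p["attitude"],[k for k in p])
    for t in ["blue_tray","yellow_tray","mirror_mount","post_holder","lens_tube","short_post","blue_vial","red_battery"]:
        print(t,[(np.round(d["location"]),round(d["conf"],2)) for d in eyes.pinpoint(p,t)],[(np.round(d["box"]),round(d["conf"],2)) for d in eyes.search_frame(p,t)])
s=ctrl.sense();print(s["tool_rot"],s["time_s"])
E
```

```text
pics
scene 461.65737838443306 461.65737838443306 321.7809632446969 201.76066255169363 [159.13139307 459.37510339 453.08466736] [-0.21313068 -0.13871877  0.4847414   0.83687406] ['pixels', 'fx', 'fy', 'cx', 'cy', 'position', 'attitude', 'shot']
blue_tray [(array([279., 299.]), 0.74)] [(array([300., 280., 108.,  62.]), 0.88), (array([352., 189.,   3.,  24.]), 0.36)]
yellow_tray [(array([179., 394.]), 0.7)] []
mirror_mount [(array([239., 304.]), 0.68)] [(array([309., 228.,  32.,  33.]), 0.63)]
post_holder [(array([220., 336.]), 0.59)] [(array([337., 206.,  31.,  45.]), 0.58), (array([309., 228.,  35.,  33.]), 0.53)]
lens_tube [(array([209., 389.]), 0.75), (array([252., 354.]), 0.24)] [(array([387., 201.,  18.,  23.]), 0.64)]
short_post [(array([229., 369.]), 0.57)] [(array([370., 217.,   8.,  26.]), 0.68)]
blue_vial [(array([252., 354.]), 0.69), (array([201., 355.]), 0.23)] [(array([351., 240.,   3.,  29.]), 0.48)]
red_battery [(array([202., 354.]), 0.74)] [(array([352., 187.,   4.,  26.]), 0.6), (array([393., 179.,  78.,  34.]), 0.34)]
side 375.32341372315557 375.32341372315557 315.829
[... 302 characters left out ...]
 0.65)] [(array([368., 194.,  62.,  19.]), 0.74)]
mirror_mount [(array([244., 327.]), 0.97)] [(array([323., 233.,  26.,  24.]), 0.96), (array([338., 272.,  77.,  39.]), 0.71), (array([368., 195.,  64.,  22.]), 0.5)]
post_holder [(array([226., 336.]), 0.59)] [(array([339., 215.,  23.,  30.]), 0.82)]
lens_tube [(array([214., 373.]), 0.45)] [(array([376., 211.,  14.,  17.]), 0.64)]
short_post [(array([229., 368.]), 0.42)] [(array([367., 219.,   4.,  26.]), 0.66), (array([368., 195.,  60.,  19.]), 0.27)]
blue_vial [(array([248., 362.]), 0.5)] [(array([364., 236.,   9.,  26.]), 0.7)]
red_battery [(array([212., 346.]), 0.54)] []
[-1.24015253e-05  1.67125325e-01  9.85935659e-01 -3.98645551e-05] 1.7
```

View pics/scene0.png

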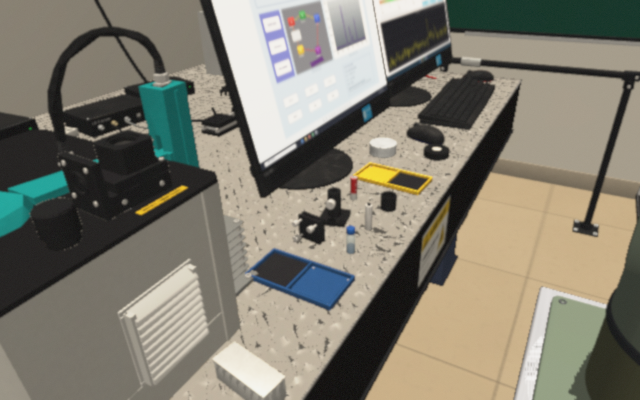

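View pics/side0.png

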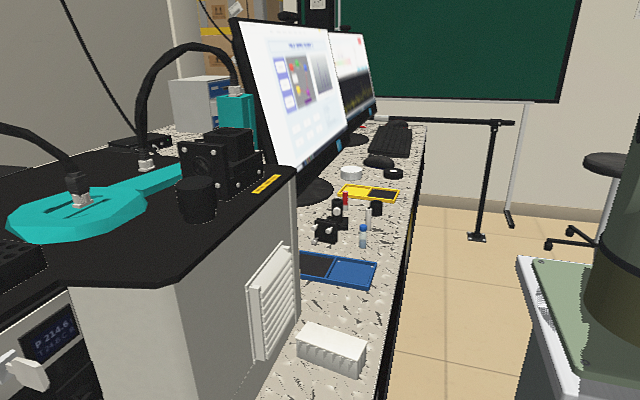

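The scene picture shows the blue tray (300,279; liner left), yellow tray (393,179; liner right), mount (310,228), holder (336,207), post (369,216), lens tube (388,201), vial (351,240) and battery (353,187). Monitors stand behind the row.

```bash
cat > h.py <<'E'
from rig import ctrl, ik, eyes
import cv2, numpy as np
from scipy.spatial.transform import Rotation as R
def rot(q): return R.from_quat([q[1],q[2],q[3],q[0]])
def back(p,u,v,z=0.):
    d=rot(p["attitude"]).apply([(u-p["cx"])/p["fx"],-(v-p["cy"])/p["fy"],-1.])
    o=np.array(p["position"]); return o+d*(z-o[2])/d[2]
def proj(p,X):
    c=rot(p["attitude"]).inv().apply(np.atleast_2d(X)-np.array(p["position"]))
    return np.c_[p["cx"]-p["fx"]*c[:,0]/c[:,2],p["cy"]+p["fy"]*c[:,1]/c[:,2]]
def down(yaw):  # tool z down, tool y axis at world angle yaw (closing line)
    y=np.array([np.cos(yaw),np.sin(yaw),0]);z=np.array([0,0,-1.]);x=np.cross(y,z)
    q=R.from_matrix(np.c_[x,y,z]).as_quat(); return [q[3],q[0],q[1],q[2]]
names=["blue_tray","yellow_tray","mirror_mount","post_holder","lens_tube","short_post","blue_vial","red_battery"]
E
python3 - <<'E'
from h import *
for n in ["scene","side"]:
    p=eyes.get_image(n)
    for t in names:
        print(n,t,[(np.round(back(p,d["location"][1],d["location"][0])[:2]),round(d["conf"],2)) for d in eyes.pinpoint(p,t)])
p=eyes.get_image("wrist");cv2.imwrite("pics/w0.png",p["pixels"]);print(p["fx"],p["position"],rot(p["attitude"]).as_matrix().round(2))
s=ctrl.sense(); print(rot(s["tool_rot"]).as_matrix().round(2))
for q in [(400,400),(500,300),(500,0),(500,-200),(200,600),(300,300)]:
    for yaw in np.arange(0,np.pi,np.pi/4):
        print(q,round(yaw,2),[ik([*q,z],down(yaw)) is not None for z in (300,150,20)])
E
```

```text
scene blue_tray [(array([476.,  -5.]), 0.85)]
scene yellow_tray [(array([ 477., -393.]), 0.74)]
scene mirror_mount [(array([ 521., -101.]), 0.9)]
scene post_holder [(array([ 513., -192.]), 0.73)]
scene lens_tube [(array([ 436., -271.]), 0.66)]
scene short_post [(array([ 439., -185.]), 0.59)]
scene blue_vial [(array([ 433., -103.]), 0.57)]
scene red_battery [(array([ 509., -265.]), 0.45)]
side blue_tray [(array([476.,  -2.]), 0.55)]
side yellow_tray [(array([ 470., -379.]), 0.68)]
side mirror_mount [(array([516., -95.]), 0.79)]
side post_holder [(array([ 511., -188.]), 0.7)]
side lens_tube [(array([ 437., -263.]), 0.51)]
side short_post [(array([ 441., -177.]), 0.71)]
side blue_vial [(array([ 429., -102.]), 0.57)]
side red_battery [(array([ 515., -265.]), 0.53)]
307.2608846555448 [113.70525114 570.25671905 374.87657877] [[ 0.33 -0.9  -0.3 ]
 [ 0.94  0.31  0.1 ]
 [ 0.   -0.31  0.95]]
[[-0.94  0.33 -0.  ]
 [ 0.33  0.94 -0.  ]
 [-0.   -0.   -1.  ]]
(400, 400) 0.0 [True, True, True]
(400, 400) 0.79 [True, True, True]
(400, 400) 1.57 [True, True, True]
(400, 400) 2.36 [True, True, True]
(500, 300) 0.0 [True, True, True]
(500, 300) 0.79 [True, True, True]
(500, 300) 1.57 [True, True, True]
(500, 300) 2.36 [True, True, True]
(500, 0) 0.0 [True, True, True]
(500, 0) 0.79 [True, True, True]
(500, 0) 1.57 [True, True, True]
(500, 0) 2.36 [True, True, True]
(500, -200) 0.0 [True, True, True]
(500, -200) 0.79 [True, True, True]
(500, -200) 1.57 [True, True, True]
(500, -200) 2.36 [True, True, True]
(200, 600) 0.0 [True, True, True]
(200, 600) 0.79 [True, True, True]
(200, 600) 1.57 [True, True, True]
(200, 600) 2.36 [True, True, True]
(300, 300) 0.0 [True, True, True]
(300, 300) 0.79 [True, True, True]
(300, 300) 1.57 [True, True, True]
(300, 300) 2.36 [True, True, True]
```

View pics/w0.png

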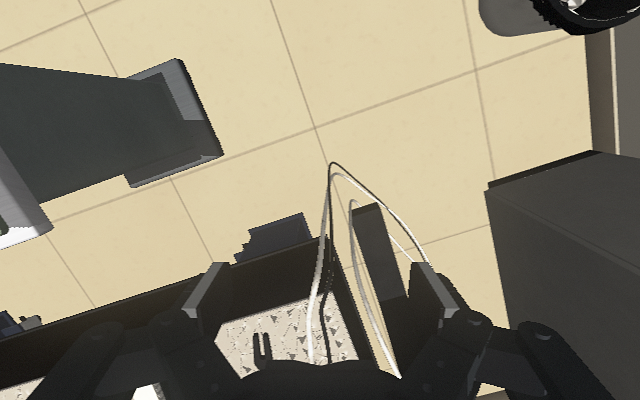

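The wrist picture shows only floor and a corner of the table, so I'll move over the stock. First I'm checking where the obstacles stand.

```bash
python3 - <<'E'
from h import *
p=eyes.get_image("scene")
for n,u,v in [("machine foot",240,350),("machine far",250,290),("monitor base L",265,178),("monitor base front",315,187),("edge",325,400),("edge2",420,240),("edge3",518,90),("monbot at z?",265,192),("tape",436,152)]:
    print(n,back(p,u,v).round(),back(p,u,v,100).round())
q=eyes.get_image("side")
for n,u,v in [("m foot",258,390),("m far",300,270),("monbase",330,185),("mon",290,170),("edge",380,390)]:
    print(n,back(q,u,v).round(),back(q,u,v,100).round(),back(q,u,v,250).round())
s=ctrl.sense();print(np.round(s["joint_pos"],2))
for pos in ([480,-150,330],[400,-150,330],[420,0,330]):
  for yaw in (0,.5,1.57,-.5,-1.57,3.14): print(pos,yaw,np.round(ik(pos,down(yaw)),2))
E
```

```text
machine foot [467. 150.   0.] [399. 218. 100.]
machine far [528.  49.  -0.] [446. 140. 100.]
monitor base L [ 728. -270.   -0.] [ 603. -109.  100.]
monitor base front [ 608. -283.    0.] [ 509. -119.  100.]
edge [336. 163.   0.] [297. 228. 100.]
edge2 [ 346. -194.   -0.] [305. -50. 100.]
edge3 [  349. -1198.     0.] [ 307. -833.  100.]
monbot at z? [ 690. -216.    0.] [573. -67. 100.]
tape [ 436. -573.    0.] [ 375. -345.  100.]
m foot [491. 259.   0.] [446. 334. 100.] [379. 448. 250.]
m far [529.   6.   0.] [474. 149. 100.] [392. 362. 250.]
monbase [ 594. -430.   -0.] [ 522. -172.  100.] [414. 215. 250.]
mon [ 756. -530.    0.] [ 641. -245.  100.] [469. 181. 250.]
edge [353. 218.   0.] [345. 304. 100.] [333. 434. 250.]
[-1.28  0.71 -0.03  1.48  0.02  0.95 -0.08]
[480, -150, 330] 0 [ 0.02  0.54  0.38  1.61 -0.22  1.04  0.47]
[480, -150, 330] 0.5 [ 0.1   0.52  0.25  1.61 -0.15  1.03  0.89]
[480, -150, 330] 1.57 [ 0.29  0.51 -0.08  1.61  0.05  1.03  1.76]
[480, -150, 330] -0.5 [-0.05  0.56  0.52  1.62 -0.3   1.05  0.06]
[480, -150, 330] -1.57 [-0.18  0.62  0.81  1.62 -0.49  1.11 -0.82]
[480, -150, 330] 3.14 [-0.32  0.82  1.3   1.62 -0.81  1.34 -2.04]
[400, -150, 330] 0 [-0.08  0.44  0.57  1.85 -0.29  0.93  0.63]
[400, -150, 330] 0.5 [ 0.05  0.41  0.37  1.85 -0.18  0.91  1.  ]
[400, -150, 330] 1.57 [ 0.29  0.39 -0.01  1.84  0.    0.91  1.85]
[400, -150, 330] -0.5 [-0.16  0.47  0.72  1.86 -0.37  0.96  0.23]
[400, -150, 330] -1.57 [-0.32  0.6   1.12  1.86 -0.61  1.08 -0.53]
[400, -150, 330] 3.14 [-0.37  0.69  1.3   1.86 -0.73  1.18 -1.96]
[420, 0, 330] 0 [-0.27  0.39  0.29  1.87 -0.14  0.9   0.09]
[420, 0, 330] 0.5 [-0.18  0.38  0.15  1.87 -0.07  0.9   0.51]
[420, 0, 330] 1.57 [ 0.01  0.38 -0.13  1.86  0.06  0.91  1.42]
[420, 0, 330] -0.5 [-0.36  0.41  0.45  1.87 -0.22  0.91 -0.31]
[420, 0, 330] -1.57 [-0.56  0.48  0.8   1.88 -0.41  0.96 -1.14]
[420, 0, 330] 3.14 [ 0.33  0.42 -0.62  1.85  0.3   0.96  2.71]
```

```bash
cat >> h.py <<'E'
def shoot(tag):
    p=eyes.get_image("wrist"); cv2.imwrite(f"pics/{tag}.png",p["pixels"]); return p
def report(p):
    for t in names:
        print(t,[(np.round(d["location"]),np.round(back(p,d["location"][1],d["location"][0])[:2]),round(d["conf"],2)) for d in eyes.pinpoint(p,t)])
E
python3 - <<'E'
from h import *
ctrl.line_to([135,385,340],feed=250)
ctrl.move_ptp([395,0,340],down(1.5708))
ctrl.move_ptp([400,-180,340],down(1.5708))
p=shoot("w1"); report(p); s=ctrl.sense();print(s["time_s"],s["position"],p["position"],p["cx"],p["cy"])
E
```

```text
blue_tray [(array([205., 426.]), array([475., -10.]), 0.64)]
yellow_tray [(array([203., 190.]), array([ 471., -383.]), 0.93)]
mirror_mount [(array([229., 366.]), array([ 515., -105.]), 0.65)]
post_holder [(array([223., 316.]), array([ 505., -185.]), 0.97)]
lens_tube [(array([182., 259.]), array([ 437., -272.]), 0.86), (array([321., 396.]), array([695., -41.]), 0.72)]
short_post [(array([184., 317.]), array([ 440., -184.]), 0.68)]
blue_vial [(array([183., 368.]), array([ 438., -104.]), 0.52), (array([185., 318.]), array([ 442., -181.]), 0.26)]
red_battery [(array([228., 267.]), array([ 513., -265.]), 0.48)]
6.55 [ 400.09458759 -179.76753972  340.03956123] [ 319.96574264 -178.64427923  461.50546809] 320.0478173442088 203.4968712167487
```

View pics/w1.png

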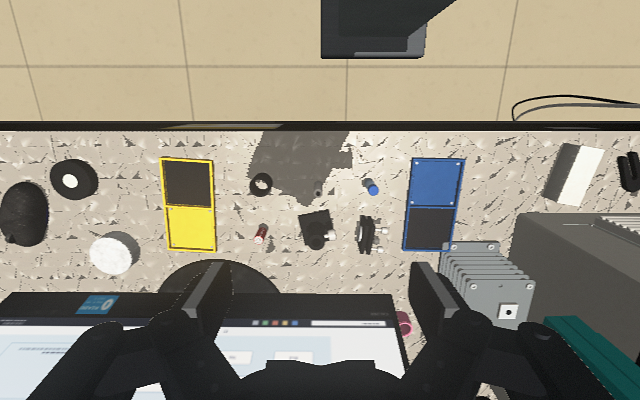

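The wrist picture is the clearest: yellow tray (190,205; liner up, towards the robot), blue tray (432,205; liner down), and between them the tube (260,184), battery (261,234), post (318,188), holder (317,228), vial (371,187) and mount (367,234).
Lens-tube candidates: black ring (260,184), pink ring (403,322), and a larger black tape roll (73,180). The black 30 mm ring at (260,184) fits. One enlarged crop will confirm this, with the monitor and heatsink edges shown alongside.

```bash
python3 - <<'E'
from h import *
w=cv2.imread("pics/w1.png"); s=cv2.imread("pics/scene0.png")
a=cv2.resize(w[155:265,150:460],(800,284),interpolation=cv2.INTER_CUBIC)
b=cv2.resize(s[160:310,210:410],(400,300),interpolation=cv2.INTER_CUBIC)
c=cv2.resize(w[220:345,380:547],(400,300),interpolation=cv2.INTER_CUBIC)
cv2.imwrite("pics/m1.png",np.vstack([a,np.hstack([b,c])]))
E
```

```text
(no output)
```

View pics/m1.png

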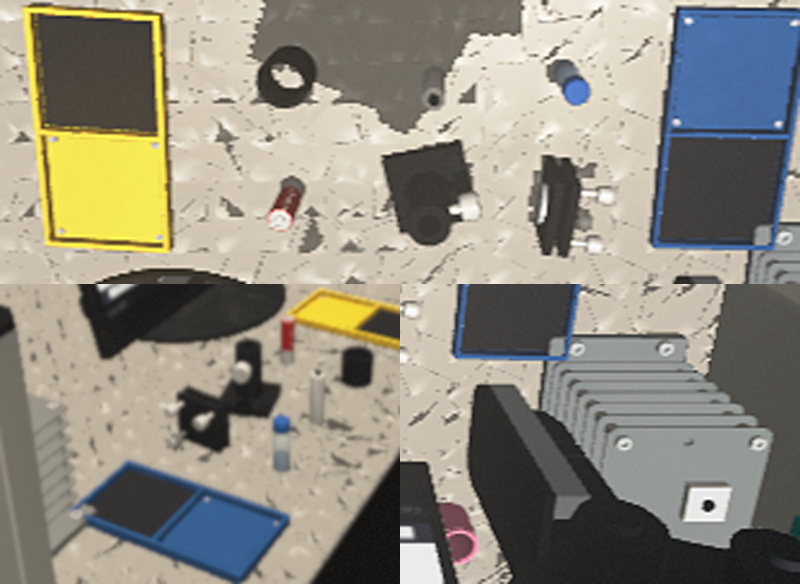

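The crop confirms the black open ring (m1 288,76) as the lens tube; the pink ring (m1 460,535) is the look-alike. A finned stack stands at the +x,+y corner of the blue tray. I'll triangulate that stack and the monitor, and fit the trays and parts.

```bash
cat >> h.py <<'E'
def tri(obs):
    A=np.zeros((3,3));b=np.zeros(3);L=[]
    for p,u,v in obs:
        o=np.array(p["position"]);d=back(p,u,v,0)-o;d/=np.linalg.norm(d);P=np.eye(3)-np.outer(d,d);A+=P;b+=P@o;L.append((o,P))
    X=np.linalg.solve(A,b);return X.round(),[round(float(np.linalg.norm(P@(X-o))),1) for o,P in L]
E
python3 - <<'E'
from h import *
s=eyes.get_image("scene"); w=eyes.get_image("wrist"); sd=eyes.get_image("side")
print("flange",tri([(w,446,244),(s,252,273)]))
print("top",tri([(w,468,282),(s,244,220)]))
for z in (0,50,100,150): print("topcorner z",z,back(w,468,282,z).round(), back(w,446,244,z).round())
print("mon corner",tri([(w,395,294),(s,262,193)]),tri([(w,97,305),(s,368,112)]))
# trays
for n,lo,hi in [("blue",(90,80,40),(130,255,255)),("yellow",(20,100,80),(35,255,255))]:
    hsv=cv2.cvtColor(w["pixels"],cv2.COLOR_BGR2HSV); m=cv2.inRange(hsv,lo,hi); 
    m[:,:150]=0; m[:,475:]=0; m[:150]=0; m[260:]=0
    m=cv2.morphologyEx(m,cv2.MORPH_CLOSE,np.ones((5,5)))
    cs=max(cv2.findContours(m,0,1)[0],key=cv2.contourArea)[:,0]
    X=np.array([back(w,u,v,10)[:2] for u,v in cs],np.float32); print(n,cv2.minAreaRect(X))
# masks: silhouette bounds of objects
for t in names[2:]:
    for d in eyes.masks_of(w,t)[:2]: 
        print(t,round(d["conf"],2),np.round(d["box"]),d["region"].sum())
for t,z in [("lens_tube",30),("post_holder",61),("post_holder",10),("mirror_mount",46)]:
    print(t,z)
E
```

```text
flange (array([539.,  25.,  10.]), [1.4, 1.4])
top (array([549.,  20., 102.]), [0.9, 0.9])
topcorner z 0 [615.  77.   0.] [543.  29.   0.]
topcorner z 50 [583.  49.  50.] [518.   7.  50.]
topcorner z 100 [551.  21. 100.] [494. -16. 100.]
topcorner z 150 [519.  -6. 150.] [470. -38. 150.]
mon corner (array([580., -72.,  92.]), [3.5, 3.5]) (array([ 579., -481.,  109.]), [1.3, 1.3])
blue ((474.03472900390625, -4.800785064697266), (78.50738525390625, 152.4705810546875), 88.72045135498047)
yellow ((474.0423278808594, -382.0420227050781), (79.9903793334961, 153.7838592529297), 86.06015014648438)
mirror_mount 0.59 [371. 236.  30.  43.] 749
mirror_mount 0.38 [262. 235.  12.  21.] 181
post_holder 0.72 [320. 228.  37.  42.] 1087
lens_tube 0.58 [405. 325.  13.  29.] 241
lens_tube 0.54 [261. 184.  22.  28.] 367
short_post 0.54 [317. 189.   6.  18.] 110
short_post 0.15 [262. 185.  24.  25.] 356
red_battery 0.55 [264. 234.  10.  21.] 178
lens_tube 30
post_holder 61
post_holder 10
mirror_mount 46
```

```bash
python3 - <<'E'
from h import *
import pickle
ctrl.move_ptp([450,-150,200],down(1.5708))
p=shoot("w2"); report(p); M={}
for t in names[2:]:
    M[t]=eyes.masks_of(p,t); print(t,[(round(d["conf"],2),np.round(d["box"])) for d in M[t]])
pickle.dump((p,M),open("w2.pkl","wb")); print(ctrl.sense()["time_s"])
E
```

```text
blue_tray [(array([199., 451.]), array([471.,  -6.]), 0.88)]
yellow_tray [(array([203., 106.]), array([ 475., -386.]), 0.77)]
mirror_mount [(array([237., 362.]), array([ 516., -102.]), 0.84), (array([234., 215.]), array([ 512., -270.]), 0.69)]
post_holder [(array([233., 293.]), array([ 512., -181.]), 0.6)]
lens_tube [(array([357., 406.]), array([690., -36.]), 0.68), (array([168., 209.]), array([ 436., -268.]), 0.66)]
short_post [(array([170., 289.]), array([ 439., -183.]), 0.72)]
blue_vial [(array([169., 363.]), array([ 438., -104.]), 0.61)]
red_battery [(array([236., 216.]), array([ 516., -270.]), 0.58)]
mirror_mount [(0.94, array([367., 246.,  43.,  59.]))]
post_holder [(0.65, array([291., 240.,  55.,  59.]))]
lens_tube [(0.77, array([410., 358.,  17.,  20.]))]
short_post [(0.71, array([287., 178.,  18.,  25.])), (0.33, array([290., 238.,  53.,  57.]))]
blue_vial [(0.59, array([368., 175.,  22.,  23.]))]
red_battery [(0.85, array([207., 245.,  26.,  33.]))]
8.4083
```

View pics/w2.png

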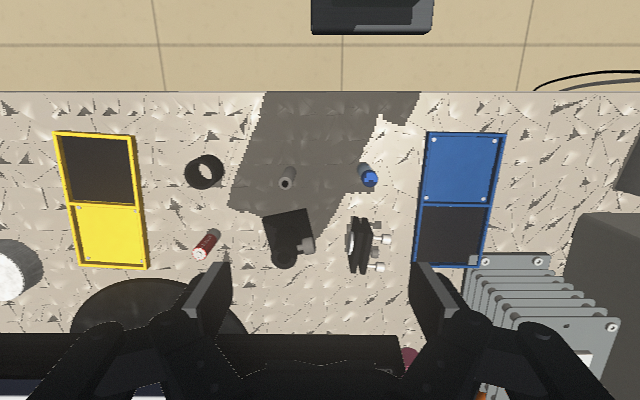

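The close picture shows the same layout, nothing disturbed: holder base about (288,236) turned roughly 11°, mount (362,246) nearly square, post (288,178), tube (204,171). I'll fit the poses by silhouette.

```bash
cat > fit.py <<'E'
from h import *
from scipy.optimize import minimize
def box(x0,x1,y0,y1,z0,z1): return np.array([[x,y,z] for x in(x0,x1) for y in(y0,y1) for z in(z0,z1)],float)
def cyl(r,h,z0=0):
    a=np.linspace(0,2*np.pi,24); return np.vstack([np.c_[r*np.cos(a),r*np.sin(a),0*a+z] for z in(z0,h)])
shape={"mirror_mount":[box(-23,23,0,16,0,46)],"post_holder":[box(-25,25,-23,27,0,10),box(-12,12,-10,14,0,61)],
 "lens_tube":[cyl(15,30)],"short_post":[cyl(6.3,50)]}
def sil(p,t,x,y,a,k=4):
    m=np.zeros((400*k,640*k),np.uint8)
    for B in shape[t]:
        X=R.from_euler('z',a).apply(B)+[x,y,0]
        h=cv2.convexHull(((proj(p,X)+.5)*k).astype(np.float32)).astype(np.int32); cv2.fillConvexPoly(m,h,255)
    return cv2.resize(m,(640,400),interpolation=cv2.INTER_AREA)/255.
def fit(p,t,m,x0):
    def f(v):
        s=sil(p,t,v[0],v[1],v[2]/50); return -np.minimum(s,m).sum()/np.maximum(s,m).sum()
    x0=np.array(x0,float); x0[2]*=50
    best=None
    for d in (-6,0,6):
        r=minimize(f,x0+[0,0,d],method="Nelder-Mead",options=dict(initial_simplex=x0+[0,0,d]+np.array([[0,0,0],[8,0,0],[0,8,0],[0,0,6]])))
        if best is None or r.fun<best.fun: best=r
    return best.x/[1,1,50],-best.fun
E
python3 - <<'E'
from fit import *
import pickle
p,M=pickle.load(open("w2.pkl","rb")); img=p["pixels"].copy(); g=img.max(2)
vis=img.copy()
for t,x0,b in [("mirror_mount",(515,-110,0),(342,380,205,285)),("post_holder",(508,-184,3.33),(255,318,200,275)),("lens_tube",(437,-270,0),(180,228,145,195)),("short_post",(440,-183,0),(274,300,160,195))]:
    dark=np.zeros(g.shape); thr=75 if t!="short_post" else 0
    dark[b[2]:b[3],b[0]:b[1]]=g[b[2]:b[3],b[0]:b[1]]<60
    if t=="short_post": dark=M[t][0]["region"].astype(float)
    if t!="short_post":
        n,l,s,_=cv2.connectedComponentsWithStats(dark.astype(np.uint8)); dark=(l==1+s[1:,4].argmax()).astype(float)
        dark=cv2.morphologyEx(dark,cv2.MORPH_CLOSE,np.ones((15,15)) if t=="lens_tube" else np.ones((3,3)))
    v,q=fit(p,t,dark,x0); print(t,v.round(2),round(q,3),dark.sum())
    cs=cv2.findContours((sil(p,t,*v)>.5).astype(np.uint8),0,1)[0]; cv2.drawContours(vis,cs,-1,(0,255,0),1)
    cs=cv2.findContours((dark>.5).astype(np.uint8),0,1)[0]; cv2.drawContours(vis,cs,-1,(0,0,255),1)
# trays
hsv=cv2.cvtColor(img,cv2.COLOR_BGR2HSV)
for n,lo,hi,(a,b) in [("blue",(90,80,40),(130,255,255),(400,520)),("yellow",(20,100,80),(35,255,255),(40,160))]:
    m=cv2.inRange(hsv,lo,hi); m[:,:a]=0;m[:,b:]=0;m[:110]=0;m[280:]=0
    m=cv2.morphologyEx(m,cv2.MORPH_CLOSE,np.ones((5,5)))
    c=max(cv2.findContours(m,0,1)[0],key=cv2.contourArea)[:,0]
    print(n,cv2.minAreaRect(np.array([back(p,u,v,10)[:2] for u,v in c],np.float32)))
cv2.imwrite("pics/fit1.png",cv2.resize(vis[140:290,170:400],(800,522),interpolation=cv2.INTER_NEAREST))
E
```

```text
mirror_mount [ 5.1310e+02 -1.1635e+02 -8.0000e-02] 0.442 522.0
post_holder [ 509.49 -182.83    3.34] 0.776 1849.0
lens_tube [ 4.3591e+02 -2.6668e+02  3.0000e-02] 0.875 922.0
short_post [ 4.3951e+02 -1.8134e+02  2.1000e-01] 0.906 323.0
blue ((474.01397705078125, -5.211395263671875), (79.47676086425781, 152.05780029296875), 88.99275970458984)
yellow ((474.2690734863281, -381.267333984375), (83.12335205078125, 153.29425048828125), 86.04532623291016)
```

View pics/fit1.png

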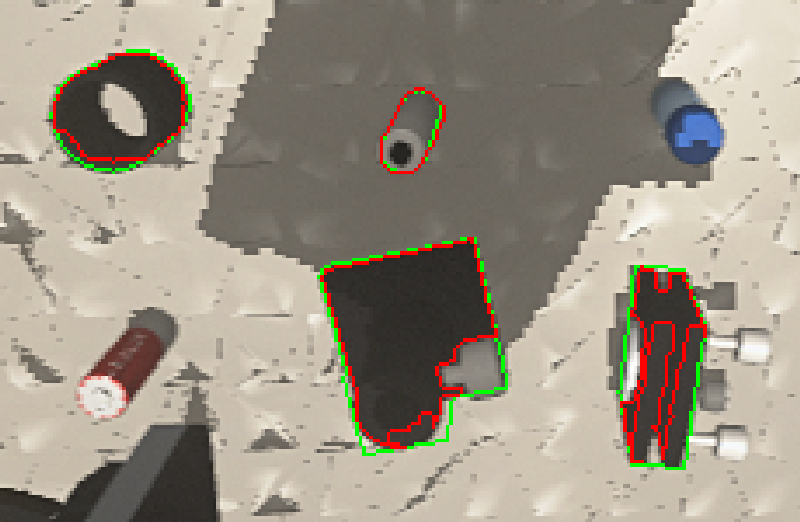

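The fits are tight for all four, heights and sizes are consistent, and both trays measure 79–83 × 152 mm. In the crop the knobs are on the mount's +y side, and the network's origin (y≈-101) puts its local y along world -y. Next is the tube, then the post.

```bash
cat > pp.py <<'E'
from h import *
tray={"blue":(474,-5.0,-0.02),"yellow":(474,-381.6,-0.069)}
def tw(n,x,y):
    X,Y,a=tray[n]; return X+x*np.cos(a)-y*np.sin(a),Y+x*np.sin(a)+y*np.cos(a)
def st(msg):
    s=ctrl.sense(); print(msg,"t",round(s["time_s"],1),"pos",np.round(s["position"],1),"gap",round(s["finger_gap"],1),"grip",np.round(s["grip_force"],1),"F",np.round(s["ft_force"],1))
def pick(x,y,yaw,h,opening,top=140):
    ctrl.set_gripper(opening)
    ctrl.line_to([x,y,top],feed=200,rot=down(yaw))
    ctrl.line_to([x,y,h+3],feed=90); ctrl.set_gripper(0); st("gripped")
    ctrl.line_to([x,y,top],feed=100); st("lifted")
def place(x,y,yaw,h,floor,opening,top=140):
    ctrl.line_to([x,y,top],feed=180,rot=down(yaw))
    ctrl.line_to([x,y,floor+h+3+6],feed=80)
    c=ctrl.line_to([x,y,floor+h+3-3],feed=15,contact_N=5); st(f"contact {c}")
    ctrl.set_gripper(opening); st("released")
    ctrl.line_to([x,y,top+20],feed=120)
E
python3 - <<'E'
from pp import *
h=np.pi/2
pick(436,-268,h,25,50); assert 25<ctrl.sense()["finger_gap"]<34
place(*tw("yellow",-37,0),h,25,5,44)
pick(439.5,-181.7,h,32,36); assert 9<ctrl.sense()["finger_gap"]<16
place(*tw("yellow",35,0),h,32,3,26)
ctrl.line_to([420,-250,220],feed=250)
p=shoot("w3");print(ctrl.sense()["time_s"])
E
```

```text
gripped t 11.4 pos [ 436.2 -268.1   28.6] gap 28.1 grip 58.6 F [-1.1  1.2  9.7]
lifted t 12.7 pos [ 435.8 -267.9  139.5] gap 28.2 grip 59.1 F [-0.6 -0.4  0.1]
contact True t 15.3 pos [ 437.1 -379.1   33.6] gap 28.1 grip 60.1 F [-1.   1.   8.8]
released t 15.6 pos [ 436.9 -378.8   33.1] gap 43.9 grip 0.0 F [-0.3  0.2  0. ]
gripped t 19.8 pos [ 439.7 -181.7   35.4] gap 10.6 grip 58.4 F [-1.6  0.   7.1]
lifted t 21.0 pos [ 439.3 -181.6  139.6] gap 11.0 grip 58.3 F [ 0.2  1.  -1.4]
contact True t 24.2 pos [ 509.  -384.1   38.4] gap 11.2 grip 59.3 F [-0.3  0.9  8. ]
released t 24.5 pos [ 508.7 -383.8   37.8] gap 26.3 grip 0.0 F [-0.5 -1.2 -0.6]
26.5083
```

View pics/w3.png

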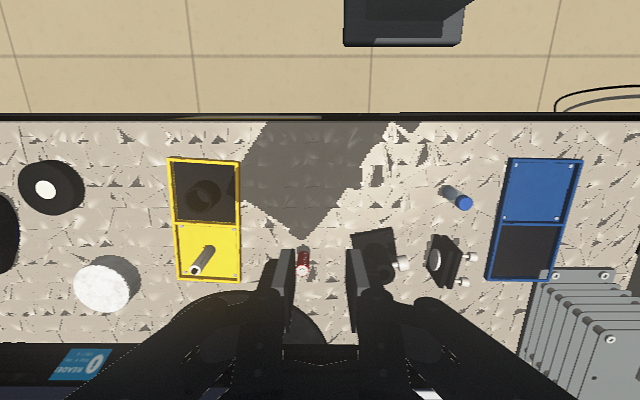

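The tube (203,195) and post (203,260) stand upright in their correct yellow pockets, and the battery (303,262) and vial (456,197) are untouched. Now the holder.

```bash
python3 - <<'E'
from pp import *
h=np.pi/2
ctrl.line_to([480,-184.8,190],feed=200,rot=down(0.2))
pick(509.9,-184.8,0.2,45,44,top=150); assert 20<ctrl.sense()["finger_gap"]<27
ctrl.line_to([470,-100,150],feed=150,rot=down(1.0))
place(*tw("blue",-37,0),h-0.02,45,3,40,top=150)
ctrl.line_to([440,-150,210],feed=250)
p=shoot("w4");print(ctrl.sense()["time_s"])
E
```

```text
gripped t 30.3 pos [ 510.1 -184.8   48.5] gap 23.7 grip 58.7 F [-1.5  0.7  6. ]
lifted t 31.5 pos [ 509.7 -184.7  149.5] gap 23.7 grip 58.8 F [-0.9  0.9 -2.3]
contact True t 34.9 pos [437.1  -4.3  51.4] gap 23.6 grip 60.1 F [-0.2 -0.1  9.5]
released t 35.2 pos [436.9  -4.3  51.1] gap 39.8 grip 0.0 F [-0.3 -0.   0.4]
37.1833
```

View pics/w4.png

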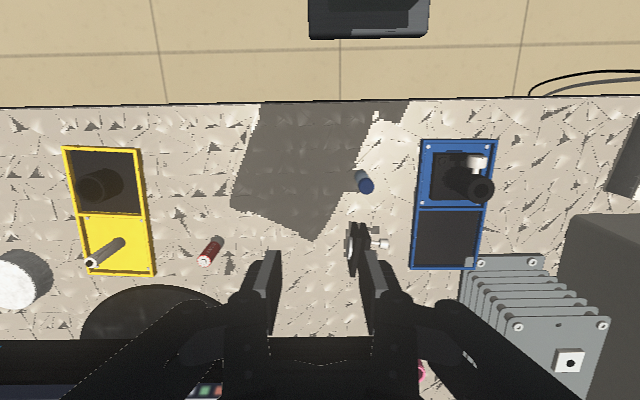

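The holder's base (455,178) lies square inside the bare blue pocket, upright. Now the mount.

```bash
python3 - <<'E'
from pp import *
h=np.pi/2
ctrl.line_to([480,-108.4,190],feed=200,rot=down(-0.08))
pick(513.7,-108.4,-0.08,36,64,top=150); assert 40<ctrl.sense()["finger_gap"]<49
ctrl.line_to([480,-90,150],feed=120,rot=down(0.8))
place(*tw("blue",22,-7),h-0.02,36,5,58,top=150)
ctrl.line_to([420,-120,220],feed=250)
p=shoot("w5");report(p);print(ctrl.sense()["time_s"])
s=eyes.get_image("scene")["pixels"]
a=cv2.resize(p["pixels"][120:290,:],(800,212)); b=cv2.resize(s[150:320,240:460],(500,386),interpolation=cv2.INTER_CUBIC)
cv2.imwrite("pics/m5.png",np.vstack([a,cv2.copyMakeBorder(b,0,0,0,300,0)]))
E
```

```text
gripped t 41.4 pos [ 513.9 -108.4   39.7] gap 44.8 grip 59.8 F [-2.1  0.9 12. ]
lifted t 42.7 pos [ 513.5 -108.3  149.5] gap 45.1 grip 61.2 F [-0.1  0.1 -1.5]
contact True t 46.5 pos [496.  -12.4  44.7] gap 44.6 grip 62.4 F [-0.6  1.6  9.1]
released t 46.8 pos [495.7 -12.4  44.3] gap 58.2 grip 0.0 F [-0.5 -0.5 -0.2]
blue_tray [(array([220., 416.]), array([476.,  -6.]), 0.56)]
yellow_tray [(array([227.,  98.]), array([ 476., -386.]), 0.65), (array([188., 423.]), array([436.,  -0.]), 0.37)]
mirror_mount [(array([235., 410.]), array([495., -12.]), 0.85)]
post_holder [(array([187., 422.]), array([435.,  -1.]), 0.59)]
lens_tube [(array([196.,  91.]), array([ 438., -385.]), 0.69), (array([360., 382.]), array([685., -37.]), 0.56)]
short_post [(array([249., 106.]), array([ 506., -384.]), 0.76)]
blue_vial [(array([191., 334.]), array([ 438., -103.]), 0.88)]
red_battery [(array([252., 202.]), array([ 512., -266.]), 0.77)]
49.1167
```

View pics/m5.png

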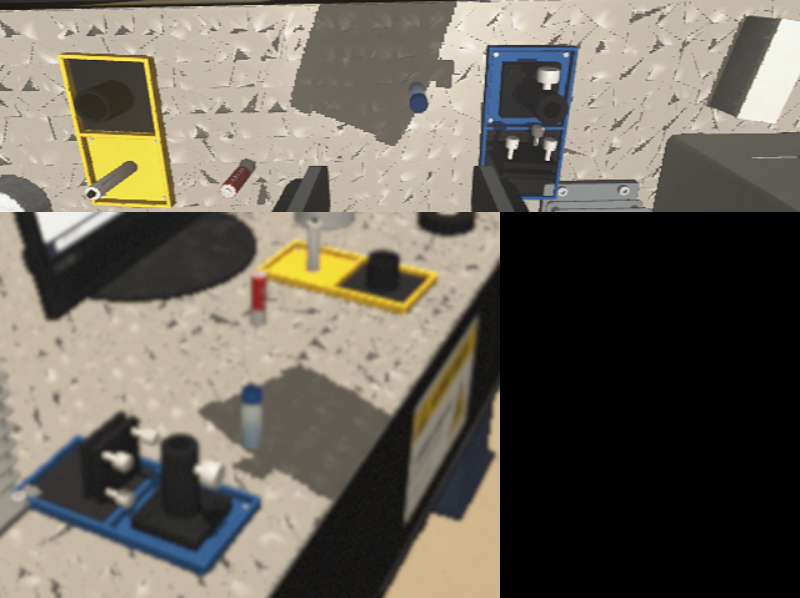

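Everything stands upright in its pocket. The contact heights match the floors, the vial and battery are where they started, and the mount's origin is inside its limits whichever way it faces. Handing in.

```bash
python3 -c "
from rig import ctrl
print(ctrl.hand_in())"
```

```text
the job is handed in; nothing more can be done
None
```

I placed all four kit parts upright in their pockets, left the vial and battery in place, and handed the job in at about 49 s of the 96 s allowed; the hand-in returned no verdict.

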